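# Hang the hook-on shelf in the slotted bench rack and load it

## Robot

A 6-joint arm with a two-finger parallel gripper is mounted at the origin on a cart in front of the work surface, level with it; the furniture and walls round the work are solid. World frame = base frame: x ahead of the robot, y to its left, z up, the work surface at z = 0. Lengths are in m, angles in rad, forces in N, time in s.
With the tool pointing down it reaches from about 0.325 to 0.925 m from the base axis. Payload 3.1 kg.
Tool frame: the origin (TCP) lies at the very end of the fingers, on their centre line; the grasp point (between the pads) lies 19 mm behind it; z points along the fingers, y is the line along which they close (so a half turn about z gives the same grasp; the last joint's range is limited). The gripper opens to 85 mm and grips with 20 to 120 N. Pads are 22 mm wide; open, the fingers measure 114 mm over their backs; the gripper's body (76 mm by 85 mm) begins 54 mm behind the grasp point. The pads swing forward as they close: fully open they stand 13 mm farther back than shut.
Start: joints at [1.194, 0.217, 1.613, -0, 1.311, -0.112], TCP at [0.164, 0.603, 0.231] pointing down, gripper open.
Joint ranges: [-2.75, 2.75], [-0.78, 2.1], [0.31, 2.55], [-1.13, 4.27], [0.13, 2.63], [-2.58, 2.58]. Speed limits (rad/s): [2.79, 2.79, 3.14, 3.14, 3.14, 3.14].

## Interface

Orientations are given as a rotation vector (axis times angle).
In Python, from cell import bot gives the robot as it stands. The module is installed in compiled form; this text tells all that it offers.
- The arm moves only by the shell command python3 -m jog 'ROWS' [OPENING] [FORCE]. ROWS is rows parted by semicolons, their numbers by spaces, 1 to 12 of them, each of 6 numbers: dx, dy, dz in m, then a rotation vector rx, ry, rz in rad; each row is the pose to reach, as a shift and turn from the pose commanded when the command began, along the tool's axes at that moment; what a row does not reach only later rows make up. A row lasts 1/8 s, in which the tool goes at most 0.0625 m and 0.188 rad, less where a joint would pass 70% of its speed; a pose out of reach is approached as far as the arm can. OPENING is the finger opening in m, set as the command begins (- or left out keeps the last). The fingers move at their own pace and stop on an object; FORCE is the grip in N (left out, the last holds). Time passes only in rows, so rows that do not move let the fingers close. It prints the time, the measured TCP pose, the force, the opening and the grip force at its end.
- bot.state(): the state, without advancing time (a new reading comes with each control period).
- bot.read_camera(name): name is "side" or "top"; returns a dict with "image" (420x560x3 uint8, red, green, blue), "camera_matrix" (3x3 intrinsics, pixels), "T" (4x4, takes a point from camera to world coordinates). Camera axes: x right, y up, looking along -z (the intrinsics and any distortion apply to the point x, -y, -z); pixel columns grow to the right and rows downward; lengths in m; the calibration is good to about 2 mm. A picture is of the moment at which its call begins. There is no depth.
- bot.close_job(): hands the job in; it is judged then, once.
The state is a dict: "time_s": time; "joint_positions": joint angles; "qvel": joint speeds; "effort": joint torques, N m; "position": TCP position; "tcp_rot": TCP orientation; "contact_force": force on the tool from outside, world axes, zero at the start; "moment": the same for the moment, N m; "opening": finger opening in m; "grasp_force": force on a finger pad.
Only numpy, scipy, OpenCV 4.12 (cv2) and the standard library are available. Lean on these libraries where they do the work, as an engineer would, in place of code of your own. Each camera call takes 0.05 s, during which the arm holds its last target. There are 200 camera calls.

## Task

Hang the blue two-bay shelf on the grey slotted rack: hook its four claws into the middle and top slots of the two uprights, then press it down until it is fully home and the orange spring catch has snapped over the tab on its back. Then stand the yellow tape measure upright in either bay, its length running front to back, setting it down rather than dropping it. Leave the other things on the bench where they are.

Things in the scene. Friction and masses are not known exactly. Their poses are not given: they have to be found in the camera images.
- shelf: Sizes in mm. Loose blue steel shelf, 0.45 kg, flat on the bench. Origin: centre of the pan's underside; +x to its rear (claws), +z up. Pan 120 (x) by 200 (y), 3 thick; front lip 14 high; side cheeks at y = +-98, 14 high in front, 80 at the back; flat rear at x = +60. Two open bays beside the middle divider, each y = 6 to 97 either side, 114 deep. (mm)
- shelf_grip (a point): Middle of the black flat-sided grip strip on the shelf's divider (y = 0): x = 8, 45 above the pan's underside, over the centre of mass. The strip is 12 wide (y), x from -37 to +53, z from 32 to 58: pinch it across y from above. Axes as the shelf's. (mm)
- shelf_claw (a point): Foot of the upper left claw's neck at the shelf's rear: x = 60, y = 97, z = 68. Four steel claws, 6 wide, at y = +-97: necks 10 high with undersides at z = 18 and 68, each ending in a hook (x = 65 to 72) reaching 18 below the neck's underside. The hooks' sloped inner sides draw the shelf to the uprights as it sinks. (mm)
- shelf_tab (a point): Top rear edge of the tab on the shelf's back: x = 72, y = 0, z = 30. The tab is 28 wide, 3 thick (z = 27 to 30) and sticks out 12 behind the flat rear. The catch snaps over it. (mm)
- rack: Fixed grey bench rack. Origin: on the bench midway between the uprights, in the plane of their front faces; +x to the rear (shelf comes from -x), +z up. Uprights at y = +-97, 34 wide, 209 high, hollow, front sheet 4 thick. Slots 40 high, lower edges at z = 53, 103, 153, 16 wide above, tapering over the lower 22 to 9.5. Feet reach 52 in front of the faces, 5 high. (mm)
- rack_seat (a point): Where the shelf's origin is when home (necks on the lower edges of the slots at 103 and 153): 60 in front of the faces, midway, 85 above the bench; axes as the rack's. To hook on: shelf level and square, 19 to 29 above home (best 24), at least 13 in front of it; move to +x until its rear touches the faces; then down. (mm)
- catch (a joint): Orange spring catch on the rack's lower cross rail, hinged along y 70 above the bench. 0 rad: forward, at rest; grows as pushed back (stop 0.35). The sinking tab meets its ramp 8 to 13 above home and pushes it to 0.08; at home it snaps to 0 over the tab. Takes 4 to 12 N beyond the shelf's weight, through the held grip strip or on its top (least at its rear end); weight alone leaves it 8 high.
- catch_nose (a point): Lower front edge of the catch's nose at rest: 8 behind the faces' plane, 116 above the bench. The ramp rises from there, back and up, to 8 higher. (mm)
- tape_measure: Yellow and black tape measure standing on its narrow edge, 0.3 kg, 38 thick (x), 85 long (y), 66 high (z). Origin: centre of its underside; the body proper spans y = -30 to +42, the rest is the hook at -y. Grip it across x near y = +6 in its upper half. In the shelf its y runs along the shelf's x, either way round. (mm)
- sanding_block: Bystander, loose: brown sanding block, 67 x 112 x 36; origin under its centre. To be left where it is. (mm)
- masking_tape: Bystander, loose: roll of tan masking tape lying flat, 104 across, 25 high; origin under its centre. To be left where it is. (mm)
- nail_tin: Bystander, loose: pale ribbed round tin of nails, 62 across, 55 high; origin under its centre. To be left where it is. (mm)
- block_walnut: Bystander, loose: dark walnut offcut, 50 x 100 x 22; origin under its centre. To be left where it is. (mm)
Things that resemble listed ones, but are neither listed nor needed, are in the scene too. There is more than one size of the tape_measure; the one meant has the size given above.

How it is judged:
On the way, in this order (a step that is already met when the one before it is completed fails the run):
1. the shelf is hooked on, fully home and locked by the catch (x of shelf in the frame of rack_seat between -0.006 and 0.006 m and y of shelf in the frame of rack_seat between -0.005 and 0.005 m and z of shelf in the frame of rack_seat between -0.004 and 0.004 m and angle between the x axis of shelf and the x axis of rack, either way round below 0.06 rad and angle between shelf's own z axis and vertical below 0.06 rad and value of joint catch below 0.05 rad), for 0.2 s.
2. the tape measure stands in a bay of the locked shelf (all of step 1 and x of tape_measure in the frame of shelf between -0.035 and 0.035 m and z of tape_measure in the frame of shelf between -0.002 and 0.008 m and (y of tape_measure in the frame of shelf between 0.02 and 0.083 m or y of tape_measure in the frame of shelf between -0.083 and -0.02 m) and angle between tape_measure's own z axis and vertical below 0.1 rad and angle between the y axis of tape_measure and the x axis of shelf, either way round below 0.5 rad), for 0.2 s.
At the end, for the whole second after the job is handed in: The shelf is home in the rack (within 4 mm of its seat in height, 5 mm sideways, 6 mm in depth, 0.06 rad of level and square), the catch is back at rest over its tab (under 0.05 rad), and the tape measure stands upright (0.1 rad) on the pan of either bay, its length front to back (0.5 rad), at rest (all of step 2 and linear speed of each of tape_measure, shelf below 0.02 m/s); the robot touches nothing.
It fails at once if the sanding block is moved by more than 3 cm (distance of sanding_block from where it was at the start of the episode above 0.03 m).
It fails at once if the masking tape is moved by more than 3 cm (distance of masking_tape from where it was at the start of the episode above 0.03 m).
It fails at once if the nail tin is moved by more than 3 cm (distance of nail_tin from where it was at the start of the episode above 0.03 m).
It fails at once if the block walnut is moved by more than 3 cm (distance of block_walnut from where it was at the start of the episode above 0.03 m).
It fails at once if the tape measure is dropped or rammed onto the shelf (over 80 N) (contact force between tape_measure and shelf above 80 N).
It also fails if it takes over 58 s, if anything falls off the work surface, if the arm or the gripper's body presses on something with over 40 N, if the wrist force passes 120 N, or if a joint passes its speed limit or range.

## Working session

There is one attempt and no reset: what is moved stays moved. The work goes in short steps, Python scripts to look and compute and a shell command to move; the robot and the scene stay as the last step left them, time stands still between calls to the robot, and variables do not carry over. Pictures are saved under pics/ and viewed, at most 10 in all, crops included, and the job is handed in when it is done.

```bash
mkdir -p pics; python3 - <<'E'
from cell import bot
import cv2,numpy as np
for n in("top","side"):
    d=bot.read_camera(n);cv2.imwrite(f"pics/{n}0.png",d["image"][:,:,::-1]);np.savez(f"{n}0.npz",**d)
    print(n,d.keys(),d["camera_matrix"].round(1).tolist(),d["T"].round(3).tolist())
print(bot.state())
E
```

```text
top dict_keys(['image', 'camera_matrix', 'T']) [[443.7, 0.0, 273.9], [0.0, 443.7, 216.9], [0.0, 0.0, 1.0]] [[-0.023, 0.989, -0.146, 0.421], [-0.999, -0.019, 0.025, 0.142], [0.022, 0.146, 0.989, 1.249], [0.0, 0.0, 0.0, 1.0]]
side dict_keys(['image', 'camera_matrix', 'T']) [[383.8, 0.0, 277.7], [0.0, 383.8, 213.1], [0.0, 0.0, 1.0]] [[0.981, 0.114, -0.159, 0.383], [-0.195, 0.531, -0.825, -0.808], [-0.01, 0.84, 0.543, 0.73], [0.0, 0.0, 0.0, 1.0]]
{'time_s': 0.1, 'joint_positions': array([ 1.19380343e+00,  2.17667638e-01,  1.61484265e+00,  2.51476661e-05,
        1.31128964e+00, -1.12168556e-01]), 'qvel': array([-3.83228050e-04, -1.76981052e-03, -3.02458054e-03, -1.15426658e-05,
        4.32670523e-04, -8.89556206e-04]), 'effort': array([-8.67548097e-04, -3.98074293e+01, -3.04971921e+01, -2.25088615e-04,
        4.27671766e-03, -6.88292559e-06]), 'position': array([0.16325794, 0.60251263, 0.2300697 ]), 'tcp_rot': array([-0.41470677, -3.11353582,  0.00335416]), 'contact_force': array([ 0.09398534, -0.80994737,  0.66222276]), 'moment': array([-0.00140761, -0.03298152, -0.02587728]), 'grasp_force': 0.0, 'opening': 0.08525787773618845}
```

View pics/top0.png

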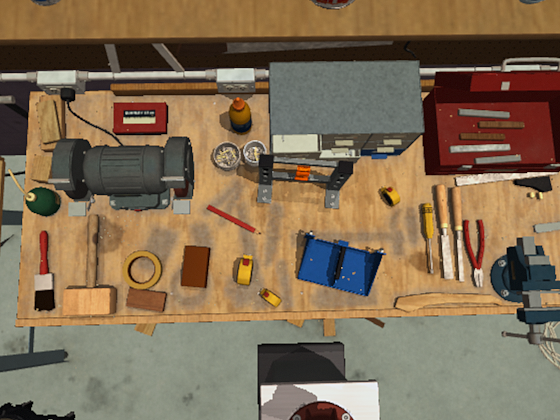

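View pics/side0.png

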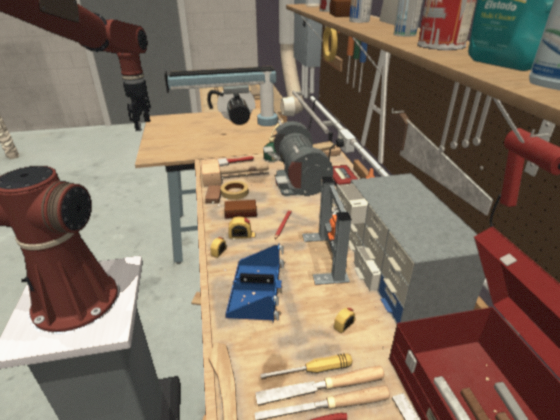

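Top view: the shelf is at about (340,265), with its rear facing the rack at (302,180). There are three yellow tape measures: A (244,270), B (269,297) and C (389,197). A looks biggest, which I'll check by measurement in this enlarged crop.

```bash
cat > h.py <<'E'
import numpy as np,cv2
def load(n): d=np.load(n+".npz"); return d["image"],d["camera_matrix"],d["T"]
def ray(c,px,z):
    _,K,T=c; px=np.atleast_2d(px).astype(float)
    d=np.c_[(px[:,0]-K[0,2])/K[0,0],-(px[:,1]-K[1,2])/K[1,1],-np.ones(len(px))]@T[:3,:3].T
    o=T[:3,3]; return o+d*((z-o[2])/d[:,2])[:,None]
def proj(c,P):
    _,K,T=c; p=(np.atleast_2d(P)-T[:3,3])@T[:3,:3]
    return np.c_[K[0,0]*p[:,0]/-p[:,2]+K[0,2],K[1,1]*-p[:,1]/-p[:,2]+K[1,2]]
def tri(ca,pa,cb,pb):
    def od(c,p):
        a=ray(c,p,0)[0];o=c[2][:3,3];d=a-o;return o,d/np.linalg.norm(d)
    o1,d1=od(ca,pa);o2,d2=od(cb,pb)
    s=np.linalg.lstsq(np.c_[d1,-d2],o2-o1,rcond=None)[0]
    p,q=o1+s[0]*d1,o2+s[1]*d2
    return (p+q)/2,np.linalg.norm(p-q)
E
python3 - <<'E'
from h import *
t=load("top0");s=load("side0")
cv2.imwrite("pics/topcrop.png",cv2.resize(t[0][145:325,225:405,::-1],None,fx=3.3,fy=3.3,interpolation=cv2.INTER_CUBIC))
cv2.imwrite("pics/sidecrop.png",cv2.resize(s[0][170:350,200:365,::-1],None,fx=3.3,fy=3.3,interpolation=cv2.INTER_CUBIC))
for n,c in(("top",t),("side",s)):
    h=cv2.cvtColor(c[0],cv2.COLOR_RGB2HSV)
    for nm,lo,hi in(("yel",(20,150,110),(32,255,255)),("blue",(100,140,40),(125,255,255)),("org",(5,190,130),(14,255,255))):
        k,_,st,ce=cv2.connectedComponentsWithStats(cv2.inRange(h,lo,hi))
        for i in range(1,k):
            if st[i,4]>25: print(n,nm,st[i],ce[i].round(1),ray(c,ce[i],0.06)[0].round(3))
E
```

```text
top yel [381 187  19  18 123] [392.7 195.5] [ 0.65  -0.216  0.06 ]
top yel [424 203  10  35 213] [428.6 221. ] [ 0.577 -0.31   0.06 ]
top yel [238 255  14  30 284] [244.5 271.4] [0.452 0.193 0.06 ]
top yel [123 256  10  25  64] [126.1 267.2] [0.47  0.506 0.06 ]
top yel [263 290  18  17 128] [272.5 298.9] [0.378 0.12  0.06 ]
top blue [361 150  42   9 163] [378.8 153.6] [ 0.769 -0.184  0.06 ]
top blue [ 298  239   80   57 2835] [336.9 266.1] [ 0.46  -0.054  0.06 ]
top org [233  97  12  13  88] [238.8 103.6] [0.921 0.203 0.06 ]
top org [295 165  16  16 150] [302.3 172.9] [0.718 0.031 0.06 ]
side blue [534  68  26   9  92] [549.  72.] [2.866 1.642 0.06 ]
side blue [ 227  247   53   72 2257] [255.4 287.1] [ 0.459 -0.11   0.06 ]
```

View pics/topcrop.png

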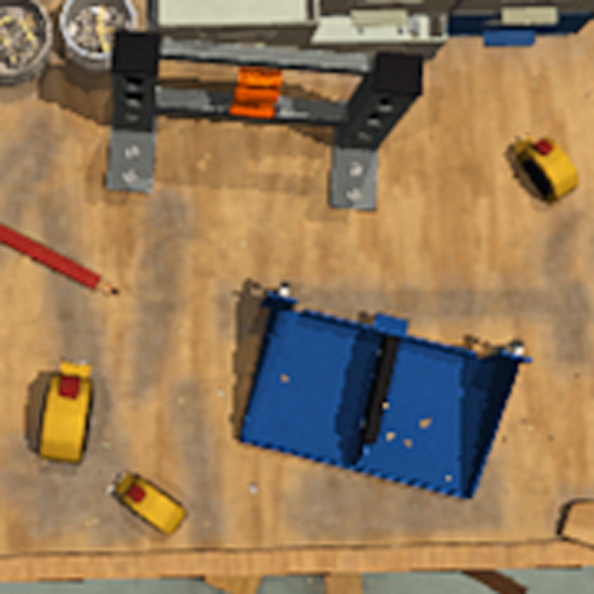

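View pics/sidecrop.png

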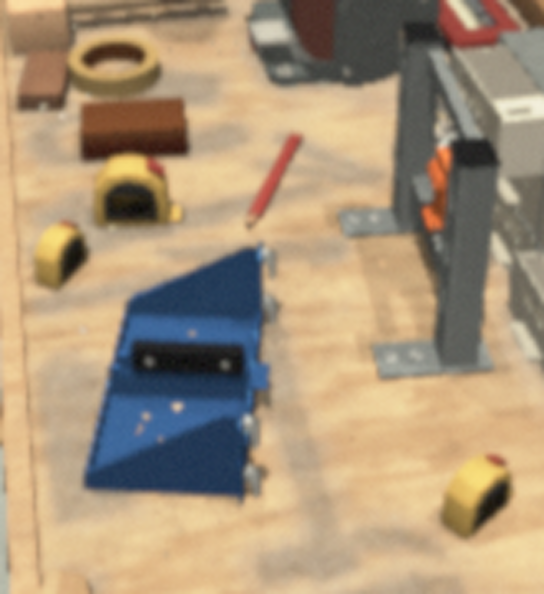

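A is the one meant: its yellow body is about 80 mm long, against roughly 60 mm for B and C. In the top crop, A's hook is at the top (75,368). The strip's top runs from (388,338) to (371,442), and the front lip from (241,440) to (468,497). The rack feet fronts are at (107..152,190) and (331..375,207), and the upright tops are at (135,50) and (396,75).

```bash
python3 - <<'E'
from h import *
t=load("top0");s=load("side0")
f=lambda p:np.array(p,float)/3.3+[225,145]-0.35
g=lambda p:np.array(p,float)/3.3+[200,170]-0.35
def show(n,p,z): r=ray(t,f(p),z);print(n,r[:,:2].round(4).tolist());return r
fr=show("feet front mid",[(129.5,190),(353,207.5)],.005)
v=fr[0]-fr[1];print(np.linalg.norm(v),"rack yaw",np.arctan2(v[1],v[0])-np.pi/2)
tp=show("upr top front mids",[(135,70),(395,94)],.209)
v=tp[0]-tp[1];print(np.linalg.norm(v),"rack yaw",np.arctan2(v[1],v[0])-np.pi/2)
fl=show("lip corners",[(241,440),(468,497)],.014)
v=fl[0]-fl[1];print(np.linalg.norm(v),"shelf yaw",np.arctan2(v[1],v[0])-np.pi/2)
st=show("strip rear,front",[(388,338),(371,442)],.058)
v=st[0]-st[1];print(np.linalg.norm(v),"shelf yaw",np.arctan2(v[1],v[0]))
cl=show("cheek rear top",[(266,295),(525,358)],.08)
v=cl[0]-cl[1];print(np.linalg.norm(v),"shelf yaw",np.arctan2(v[1],v[0])-np.pi/2)
# masks
h=cv2.cvtColor(t[0],cv2.COLOR_RGB2HSV)
# tape top A
m=cv2.inRange(h,(20,120,90),(35,255,255));m[:,:230]=0;m[:,256:]=0;m[:252]=0;m[286:]=0
p=np.argwhere(m)[:,::-1];w=ray(t,p,.066)[:,:2]
print("tape",cv2.minAreaRect((w*1e3).astype(np.float32)))
# dark strip
m=cv2.inRange(h,(0,0,0),(179,255,50));m[:240]=0;m[285:]=0;m[:,:325]=0;m[:,355:]=0
k,l,stt,ce=cv2.connectedComponentsWithStats(m);i=1+stt[1:,4].argmax()
w=ray(t,np.argwhere(l==i)[:,::-1],.058)[:,:2];print("strip",stt[i],cv2.minAreaRect((w*1e3).astype(np.float32)))
# side strip ends vs tri
for a,b in(((388,338),(243,350)),((371,442),(136,345))): print("tri",tri(t,f(a),s,g(b)))
for a,b in(((112,33),(405,28)),): print()
E
```

```text
feet front mid [[0.6476, 0.1378], [0.6286, -0.055]]
0.19371404399464073 rack yaw -0.09833788268453336
upr top front mids [[0.6995, 0.1326], [0.6782, -0.0571]]
0.1909438466380371 rack yaw -0.11174666798635369
lip corners [[0.4317, 0.0487], [0.3803, -0.1396]]
0.1951910610677345 shelf yaw -0.26667265177964894
strip rear,front [[0.5112, -0.0708], [0.4274, -0.0531]]
0.08562084185553058 shelf yaw -0.20728341924437713
cheek rear top [[0.5462, 0.03], [0.4911, -0.1764]]
0.21357152350977637 shelf yaw -0.26063934566923375
tape ((457.0486145019531, 192.39474487304688), (33.46200180053711, 76.85789489746094), 80.5314712524414)
strip [331 246  15  39 197] ((462.47125244140625, -57.81238555908203), (19.996915817260742, 105.09310150146484), 77.05955505371094)
tri (array([ 0.51140851, -0.07158693,  0.05333769]), np.float64(0.00023517354835117033))
tri (array([ 0.42834141, -0.05325974,  0.05760955]), np.float64(0.001908479068183749))
```

```bash
cat > d.py <<'E'
# deltas in tool axes to world x y z with yaw (tool y along world +y turned by yaw)
import sys,numpy as np
from scipy.spatial.transform import Rotation as R
from cell import bot
s=bot.state();R0=R.from_rotvec(s["tcp_rot"]);a=list(map(float,sys.argv[1:]))
c,n=np.cos(a[3]),np.sin(a[3])
best=min((R.from_matrix(np.array([[-k*c,-k*n,0],[-k*n,k*c,0],[0,0,-1]]).T@np.eye(3)) if 0 else R.from_matrix(np.c_[[ -k*c*-1*-1, -k*n,0],[-k*n,k*c,0],[0,0,-1]]) for k in(1,-1)),key=lambda r:(R0.inv()*r).magnitude())
print("d",R0.inv().apply(np.array(a[:3])-s["position"]).round(4),"rot",(R0.inv()*best).as_rotvec().round(3),"t",s["time_s"],"F",s["contact_force"].round(1),"M",s["moment"].round(2),"open",round(s["opening"],4),"q6",s["joint_positions"].round(2))
E
python3 - <<'E'
import re
t=open('d.py').read()
i=t.index("best=");j=t.index("print(")
t=t[:i]+"""best=min((R.from_matrix(np.array([[-k*c,-k*n,0],[-k*n,k*c,0],[0,0,-1]]).T) for k in(1,-1)),key=lambda r:(R0.inv()*r).magnitude())
"""+t[j:]
# tool axes as columns: x=-k(c,n), y=k(-n,c), z=-z
t=t.replace("[-k*n,k*c,0],[0","[-k*n,k*c,0],[0")
open('d.py','w').write(t)
E
python3 d.py 0.471 -0.062 0.16 -0.25
```

```text
d [-0.471  -0.5606  0.0712] rot [-0.002 -0.    -0.015] t 0.1 F [ 0.1 -0.8  0.7] M [-0.   -0.03 -0.03] open 0.0853 q6 [ 1.19  0.22  1.61  0.    1.31 -0.11]
```

```bash
python3 -m jog '-0.1 -0.12 0 0 0 0;-0.471 -0.5606 0.0712 0 0 -0.015;-0.471 -0.5606 0.0712 0 0 -0.015;-0.471 -0.5606 0.0712 0 0 -0.015;-0.471 -0.5606 0.0712 0 0 -0.015;-0.471 -0.5606 0.0712 0 0 -0.015;-0.471 -0.5606 0.0712 0 0 -0.015;-0.471 -0.5606 0.0712 0 0 -0.015;-0.471 -0.5606 0.0712 0 0 -0.015;-0.471 -0.5606 0.0712 0 0 -0.015;-0.471 -0.5606 0.0712 0 0 -0.015;-0.471 -0.5606 0.0712 0 0 -0.015' 0.06; python3 d.py 0.471 -0.062 0.026 -0.25
```

```text
time_s: 1.6
position: [0.4717, -0.0635, 0.1596]
tcp_rot: [-0.394, -3.117, -0.0]
contact_force: [1.0, 0.1, 0.6]
opening: 0.0601
grasp_force: 0.0
d [0.0011 0.0013 0.1336] rot [-0.    -0.    -0.002] t 1.6 F [1.  0.1 0.6] M [0.02 0.04 0.01] open 0.0601 q6 [-0.28 -0.03  2.02 -0.    1.15 -1.6 ]
```

```bash
python3 -m jog '0 0.001 0.06 0 0 0;0 0.001 0.11 0 0 0;0 0.001 0.134 0 0 0;0 0.001 0.134 0 0 0' 0.06; python3 -m jog '0 0 0 0 0 0;0 0 0 0 0 0;0 0 0 0 0 0;0 0 0 0 0 0;0 0 0 0 0 0;0 0 0 0 0 0' 0 100;  python3 d.py 0.471 -0.062 0.026 -0.25
```

```text
time_s: 2.1
position: [0.4687, -0.0594, 0.0235]
tcp_rot: [-0.391, -3.11, -0.002]
contact_force: [0.0, -0.3, 0.0]
opening: 0.0599
grasp_force: 0.0
time_s: 2.85
position: [0.4734, -0.0609, 0.0281]
tcp_rot: [0.39, 3.114, -0.002]
contact_force: [-1.8, -1.2, 6.8]
opening: 0.0108
grasp_force: 98.6
d [ 0.002  -0.0016  0.0021] rot [-0.001  0.004  0.001] t 2.85 F [-1.8 -1.2  6.8] M [-0.28  0.22  0.01] open 0.0108 q6 [-0.27  0.19  2.09 -0.    0.86 -1.6 ]
```

```bash
python3 -m jog '0 0 -0.02 0 0 0;0 0 -0.06 0 0 0;0 0 -0.109 0 0 0;0 0 -0.109 0 0 0'; python3 d.py 0.588 0.047 0.137 -0.103
```

```text
time_s: 3.35
position: [0.475, -0.0608, 0.1391]
tcp_rot: [0.39, 3.108, -0.002]
contact_force: [0.2, -0.1, -4.9]
opening: 0.0103
grasp_force: 98.1
d [-0.0828  0.1324  0.0029] rot [-0.001  0.01  -0.147] t 3.35 F [ 0.2 -0.1 -4.9] M [ 0.02 -0.04  0.  ] open 0.0103 q6 [-0.27  0.    2.04  0.    1.1  -1.6 ]
```

```bash
python3 -m jog '-0.03 0.045 0.001 0 0.003 -0.05;-0.055 0.088 0.002 0 0.006 -0.1;-0.0828 0.1324 0.003 0 0.008 -0.147;-0.0828 0.1324 0.003 0 0.008 -0.147;-0.0828 0.1324 0.003 0 0.008 -0.147'; python3 d.py 0.588 0.047 0.137 -0.103
python3 - <<'E'
from cell import bot
import cv2,numpy as np
ims=[]
for n in("top","side"):
    d=bot.read_camera(n);np.savez(n+"1.npz",**d);im=d["image"][:,:,::-1]
    c=im[150:270,250:380] if n=="top" else im[170:300,230:370]
    ims.append(cv2.resize(c,(390*c.shape[1]//c.shape[1],int(390*c.shape[0]/c.shape[1])),interpolation=cv2.INTER_CUBIC))
H=max(i.shape[0] for i in ims)
cv2.imwrite("pics/pre.png",np.hstack([cv2.copyMakeBorder(i,0,H-i.shape[0],0,10,0) for i in ims]))
E
```

```text
time_s: 3.98
position: [0.5821, 0.0478, 0.1291]
tcp_rot: [-0.16, -3.123, -0.001]
contact_force: [0.1, 0.5, -5.2]
opening: 0.0108
grasp_force: 98.8
d [-0.0059 -0.0002 -0.008 ] rot [-0.    -0.014  0.001] t 3.975 F [ 0.1  0.5 -5.2] M [-0.    0.01 -0.02] open 0.0108 q6 [-0.04  0.25  1.78  0.    1.13 -1.51]
```

View pics/pre.png

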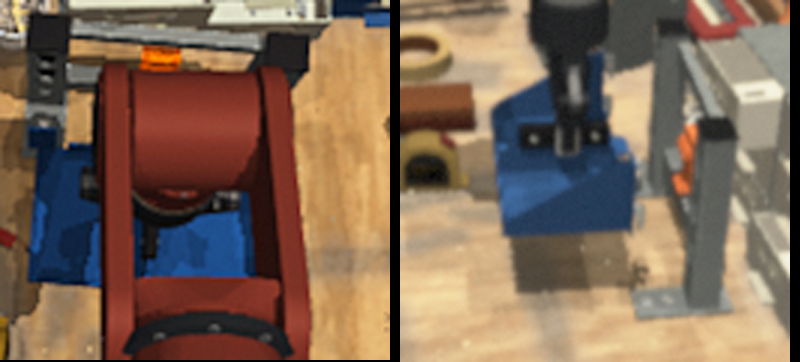

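Top crop: the front lip's corners are near (30,280) and (255,278), and the arm hides the rest. Side crop: the shelf hangs level in front of the rack, right cheek bottom from (505,235) to (630,230). I'll measure the lip corners from the mask.

```bash
python3 -m jog '0 0 0 0 0 0;0 0 0 0 0 0;0 0 0 0 0 0'; python3 d.py 0.588 0.047 0.137 -0.103
cat > m.py <<'E'
from h import *
import sys
from cell import bot
z=float(sys.argv[1])
d=bot.read_camera("top");c=(d["image"],d["camera_matrix"],d["T"])
m=cv2.inRange(cv2.cvtColor(c[0],cv2.COLOR_RGB2HSV),(100,120,30),(125,255,255));m[:185]=0;m[:,:240]=0;m[:,400:]=0
m[262:]=0
cols=[x for x in range(255,345) if m[:,x].any()]
e=np.array([(x,np.where(m[:,x])[0].max()+.5) for x in cols]);print("cols",cols[0],cols[-1],[int(v) for v in e[::6,1]])
w=ray(c,e,z)[:,:2]
k=np.median(w[:,0]);
k=np.ones(len(w),bool)
for _ in range(6):
    p=np.polyfit(w[k,1],w[k,0],1);r=w[:,0]-np.polyval(p,w[:,1]);k=np.abs(r)<max(.0015,1.5*np.median(abs(r)))
print("lip yaw",-np.arctan(p[0]),"n",k.sum(),"ends",ray(c,[(cols[0]-.5,e[0,1]),(cols[-1]+.5,e[-1,1])],z)[:,:2].round(4).tolist())
i=np.where(k)[0];print("inlier cols",e[i[0]],e[i[-1]],w[i[0]],w[i[-1]])
np.savez("top2.npz",**d)
E
python3 m.py 0.119
```

```text
time_s: 4.45
position: [0.5846, 0.0473, 0.1324]
tcp_rot: [-0.162, -3.13, -0.002]
contact_force: [-0.1, -0.6, -4.5]
opening: 0.01
grasp_force: 98.8
d [-0.0034  0.     -0.0046] rot [ 0.001 -0.007 -0.   ] t 4.45 F [-0.1 -0.6 -4.5] M [0.   0.03 0.01] open 0.01 q6 [-0.04  0.24  1.78  0.    1.13 -1.51]
cols 260 335 [242, 242, 242, 243, 241, 241, 241, 241, 241, 241, 241]
lip yaw -0.004347225578344552 n 55 ends [[0.5227, 0.1514], [0.5212, -0.0432]]
inlier cols [260.  242.5] [335.  241.5] [0.52271    0.15010428] [ 0.52125062 -0.04196207]
```

```bash
python3 - <<'E'
from h import *
t=load("top2");s0=load("side0");s=load("side1")
g=lambda p:np.array(p,float)/3.3+[200,170]-.35
for c,P,z in((s0,[g((88,487)),g((243,495))],0.0),(s,[(267.7,254.3),(312.6,252.6)],.105)):
    r=ray(c,P,z);v=r[1]-r[0];print(r.round(3).tolist(),np.linalg.norm(v),"yaw",np.arctan2(v[1],v[0]))
im=s[0][195:270,255:365,::-1]
a=cv2.resize(im,None,fx=5,fy=5,interpolation=cv2.INTER_CUBIC)
b=cv2.resize(t[0][165:260,250:350,::-1],None,fx=3.75,fy=3.75,interpolation=cv2.INTER_CUBIC)[:, :249]
cv2.imwrite("pics/pre2.png",np.hstack([a,cv2.copyMakeBorder(b,0,375-b.shape[0],0,0,0) if b.shape[0]<=375 else b[:375]]))
E
```

```text
[[0.38, -0.138, 0.0], [0.492, -0.169, 0.0]] 0.11647512240935708 yaw -0.2711620809317144
[[0.502, -0.045, 0.105], [0.617, -0.062, 0.105]] 0.11598533613944256 yaw -0.1484088477209904
```

View pics/pre2.png

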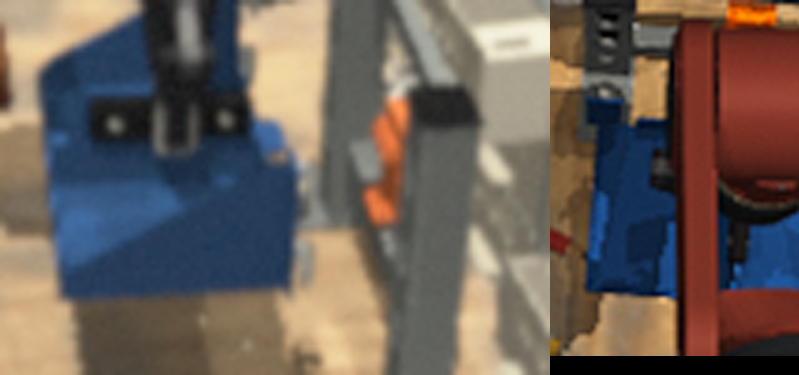

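```bash
python3 - <<'E'
from h import *
t=load("top0");s=load("side0")
f=lambda p:np.array(p,float)/3.3+[225,145]-.35
g=lambda p:np.array(p,float)/3.3+[200,170]-.35
for a,b in(((418,97),(452,165)),((371,91),(457,142)),((375,210),(381,375)),((331,206),(375,345)),((107,188),(340,213))): print(tri(t,f(a),s,g(b)))
# dark caps in top view at z=.209 
h=cv2.cvtColor(t[0],cv2.COLOR_RGB2HSV)
m=cv2.inRange(h,(0,0,0),(179,255,45))[150:185]
for lo,hi in((256,276),(334,356)):
    q=m.copy();q[:,:lo]=0;q[:,hi:]=0
    k,l,st,ce=cv2.connectedComponentsWithStats(q);i=1+st[1:,4].argmax();print(st[i],ce[i]+[0,150],ray(t,ce[i]+[0,150],.209)[0])
# feet: grey masks front-edge columns
for r0,lo,hi in((200,255,275),(204,322,342)):
    print([(x,int(h[r0,x,1])) for x in range(lo,hi)])
# expected pixels for the catch and feet at estimated rack pose
a=-.103;o=np.array([.690,.0363,0]);Rm=np.array([[np.cos(a),-np.sin(a),0],[np.sin(a),np.cos(a),0],[0,0,1]])
for P in([-.052,.097,.005],[-.052,-.097,.005],[-.052,-.114,.005],[0,-.114,.209],[0,-.08,.209],[0,.114,.209],[0,.08,.209]): 
    w=o+Rm@P;print(P,"topcrop",((proj(t,w)[0]-[225,145]+.35)*3.3).round(0),"sidecrop",((proj(s,w)[0]-[200,170]+.35)*3.3).round(0))
E
```

```text
(array([ 0.67319568, -0.07352442,  0.20765708]), np.float64(0.0054450241599214855))
(array([ 0.68371842, -0.04080673,  0.20452027]), np.float64(0.0037119992892462764))
(array([ 0.62543362, -0.07362984,  0.00674166]), np.float64(0.0006651955664713978))
(array([ 0.6304529 , -0.03600178,  0.00519567]), np.float64(0.0003900175364735925))
(array([0.65000969, 0.15719852, 0.00241403]), np.float64(0.0004248075650372791))
[259   4  17  31 340] [265.88235294 167.67352941] [0.69496085 0.13196178 0.209     ]
[334  11  19  24 332] [342.58433735 171.4246988 ] [ 0.68247549 -0.05302676  0.209     ]
[(255, 149), (256, 168), (257, 14), (258, 9), (259, 14), (260, 19), (261, 12), (262, 13), (263, 16), (264, 16), (265, 17), (266, 14), (267, 13), (268, 13), (269, 11), (270, 11), (271, 86), (272, 136), (273, 130), (274, 131)]
[(322, 130), (323, 134), (324, 142), (325, 9), (326, 11), (327, 14), (328, 14), (329, 15), (330, 24), (331, 26), (332, 27), (333, 22), (334, 16), (335, 17), (336, 17), (337, 10), (338, 40), (339, 120), (340, 138), (341, 134)]
[-0.052, 0.097, 0.005] topcrop [129. 189.] sidecrop [343. 222.]
[-0.052, -0.097, 0.005] topcrop [353. 208.] sidecrop [378. 361.]
[-0.052, -0.114, 0.005] topcrop [372. 209.] sidecrop [382. 375.]
[0, -0.114, 0.209] topcrop [422.  93.] sidecrop [464. 164.]
[0, -0.08, 0.209] topcrop [376.  90.] sidecrop [454. 140.]
[0, 0.114, 0.209] topcrop [112.  67.] sidecrop [405.  22.]
[0, 0.08, 0.209] topcrop [158.  71.] sidecrop [412.  40.]
```

The rack estimate reprojects onto its feet to within about 1.5 mm. Side and top agree that the shelf yaw is about equal to the tool yaw, so I'll raise it 5 mm and go forward.

```bash
python3 -m jog '0 0.001 -0.006 0 -0.007 0;-0.02 0.001 -0.006 0 -0.007 0;-0.04 0.001 -0.006 0 -0.007 0;-0.04 0.001 -0.006 0 -0.007 0'; python3 -m jog '-0.004 0 0 0 0 0;-0.008 0 0 0 0 0;-0.012 0 0 0 0 0;-0.016 0 0 0 0 0;-0.016 0 0 0 0 0'; python3 d.py 0.641 0.0414 0.137 -0.103
```

```text
time_s: 5.0
position: [0.6261, 0.0445, 0.1387]
tcp_rot: [0.161, 3.136, 0.001]
contact_force: [-0.2, 0.5, -4.8]
opening: 0.0105
grasp_force: 98.9
time_s: 5.62
position: [0.6402, 0.043, 0.1375]
tcp_rot: [-0.161, -3.135, -0.001]
contact_force: [-1.7, 0.5, -4.5]
opening: 0.0106
grasp_force: 98.9
d [-0.001  -0.0015  0.0005] rot [ 0.001 -0.002  0.001] t 5.625 F [-1.7  0.5 -4.5] M [0.01 0.13 0.15] open 0.0106 q6 [-0.04  0.34  1.64  0.    1.16 -1.51]
```

```bash
python3 -m jog '-0.003 0 0 0 0 0;-0.005 0 0 0 0 0;-0.005 0 0 0 0 0'; python3 d.py 0.641 0.0414 0.137 -0.103;python3 - <<'E'
from cell import bot
import cv2,numpy as np
ims=[]
for n,(a,b,c,e) in(("side",(190,270,265,365)),("top",(150,250,250,350))):
    d=bot.read_camera(n);np.savez(n+"3.npz",**d)
    ims.append(cv2.resize(d["image"][a:b,c:e,::-1],(400,4*(b-a)),interpolation=cv2.INTER_CUBIC))
cv2.imwrite("pics/hook.png",np.hstack([i[:320] for i in ims]))
E
```

```text
time_s: 6.0
position: [0.6402, 0.043, 0.1362]
tcp_rot: [-0.159, -3.123, -0.001]
contact_force: [-13.0, 0.7, -1.1]
opening: 0.0105
grasp_force: 99.6
d [-0.001  -0.0016 -0.0008] rot [-0.    -0.014  0.001] t 6.0 F [-13.    0.7  -1.1] M [0.13 1.39 0.2 ] open 0.0105 q6 [-0.04  0.35  1.63  0.    1.17 -1.51]
```

View pics/hook.png

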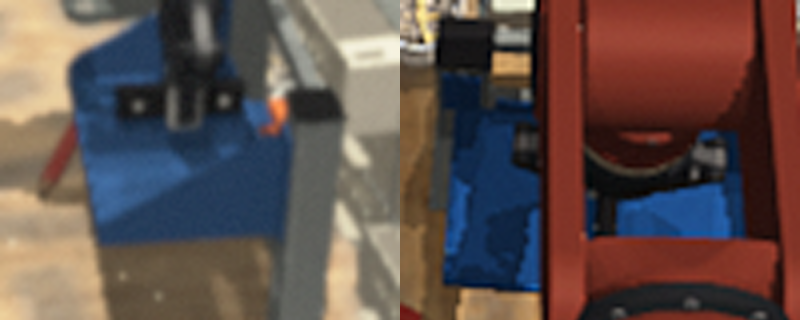

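Side view: the cheek's rear edge meets the upright at (290,130). The contact depth matches rear-on-face rather than hooks-on-face, so I'll sink it.

```bash
python3 -m jog '0.002 -0.001 0 0 0 0;0.002 -0.001 0.004 0 0 0;0.002 -0.001 0.008 0 0 0;0.002 -0.001 0.011 0 0 0;0.002 -0.001 0.011 0 0 0'; python3 d.py 0.641 0.0414 0.113 -0.103
```

```text
time_s: 6.72
position: [0.6401, 0.0422, 0.1255]
tcp_rot: [-0.16, -3.129, -0.001]
contact_force: [-7.2, 1.2, -3.4]
opening: 0.0099
grasp_force: 99.3
d [-0.0011 -0.0007  0.0125] rot [ 0.    -0.009  0.001] t 6.725 F [-7.2  1.2 -3.4] M [0.15 0.94 0.27] open 0.0099 q6 [-0.04  0.36  1.64  0.    1.15 -1.51]
```

```bash
python3 -m jog '0 0 0.004 0 0 0;0 0 0.008 0 0 0;0 0 0.012 0 0 0;0 0 0.014 0 0 0;0 0 0.014 0 0 0'; python3 d.py 0.641 0.0414 0.113 -0.103
```

```text
time_s: 7.35
position: [0.6404, 0.0422, 0.1132]
tcp_rot: [-0.159, -3.129, -0.001]
contact_force: [-11.4, 0.2, 1.7]
opening: 0.0105
grasp_force: 100.3
d [-0.0007 -0.0008  0.0002] rot [ 0.    -0.008  0.001] t 7.35 F [-11.4   0.2   1.7] M [-0.02  0.98  0.26] open 0.0105 q6 [-0.04  0.37  1.65  0.    1.12 -1.51]
```

```bash
python3 -m jog '0 0 0.004 0 0 0;0 0 0.008 0 0 0;0 0 0.008 0 0 0'; python3 d.py 0.641 0.0414 0.113 -0.103
```

```text
time_s: 7.72
position: [0.6404, 0.0422, 0.1128]
tcp_rot: [-0.158, -3.128, 0.0]
contact_force: [-27.0, 0.9, 32.2]
opening: 0.01
grasp_force: 104.7
d [-0.0007 -0.0008 -0.0002] rot [-0.001 -0.01   0.002] t 7.725 F [-27.    0.9  32.2] M [0.03 3.29 0.2 ] open 0.01 q6 [-0.04  0.38  1.65 -0.    1.13 -1.51]
```

Firm stop at 32 N with no further sinking, so it is seated. I'll relax the push, release, lift and look.

```bash
python3 -m jog '0.002 0 -0.008 0 0 0;0.002 0 -0.008 0 0 0;0.002 0 -0.008 0 0 0' ; python3 -m jog '0 0 0 0 0 0;0 0 0 0 0 0;0 0 0 0 0 0' 0.05; python3 -m jog '0 0 -0.04 0 0 0;0 0 -0.1 0 0 0;0 0 -0.15 0 0 0;0.1 0.03 -0.15 0 0 0;0.16 0.08 -0.15 0 0 0;0.19 0.15 -0.15 0 0 0;0.19 0.15 -0.15 0 0 0' 0.07
python3 - <<'E'
from cell import bot
import cv2,numpy as np
ims=[]
for n,(a,b,c,e) in(("side",(180,280,260,360)),("top",(155,255,250,350))):
    d=bot.read_camera(n);np.savez(n+"4.npz",**d)
    ims.append(cv2.resize(d["image"][a:b,c:e,::-1],(400,400),interpolation=cv2.INTER_CUBIC))
cv2.imwrite("pics/home.png",np.hstack(ims))
E
python3 d.py 0.452 0.191 0.12 -0.166
```

```text
time_s: 8.1
position: [0.6405, 0.0421, 0.1131]
tcp_rot: [-0.16, -3.134, -0.001]
contact_force: [-8.3, 1.2, 2.9]
opening: 0.0103
grasp_force: 100.1
time_s: 8.48
position: [0.6427, 0.0417, 0.1136]
tcp_rot: [0.162, 3.136, 0.001]
contact_force: [-0.4, 0.3, -0.1]
opening: 0.0501
grasp_force: 0.0
time_s: 9.35
position: [0.4675, 0.2112, 0.2638]
tcp_rot: [0.164, 3.136, 0.003]
contact_force: [1.7, 0.3, 0.1]
opening: 0.0703
grasp_force: 0.0
d [ 0.0108 -0.025   0.1435] rot [ 0.003 -0.001  0.07 ] t 9.45 F [ 0.6 -0.3 -0.3] M [-0.06 -0.04  0.  ] open 0.07 q6 [ 0.29 -0.05  1.84  0.    1.35 -1.18]
```

View pics/home.png

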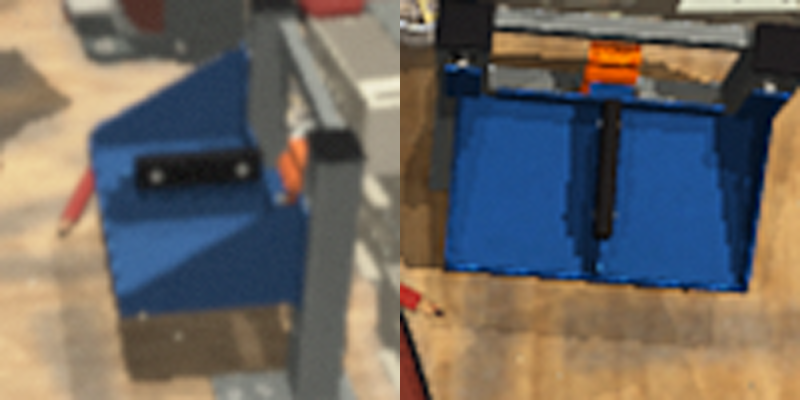

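Side and top views: the shelf sits against the uprights, the strip runs from (610,100) to (603,237), and the orange catch at (612,65) stands over the tab. Next I'll check the numbers and the tape.

```bash
python3 - <<'E'
from h import *
t=load("top4");s=load("side4")
ft=lambda x,y:np.array([(x-400)/4+250,y/4+155])-.4
fs=lambda x,y:np.array([x/4+260,y/4+180])-.4
l=ray(t,[ft(446,268),ft(746,291)],.099)[:,:2];v=l[0]-l[1];yaw=np.arctan2(v[1],v[0])-np.pi/2
m=l.mean(0);print("lip",l.round(4).tolist(),np.linalg.norm(v),"yaw",yaw,"origin",m+.06*np.array([np.cos(-.103),np.sin(-.103)]))
print("tri strip front top",tri(t,ft(603,237),s,fs(138,160)),"rear",tri(t,ft(610,102),s,fs(258,153)))
print("tri lip right corner (z .099/.085)",tri(t,ft(746,291),s,fs(120,300)))
for n in("0","4"):
    c=load("top"+n);m=cv2.inRange(cv2.cvtColor(c[0],cv2.COLOR_RGB2HSV),(4,170,110),(16,255,255));m[:160]=0;m[190:]=0;m[:,:285]=0;m[:,320:]=0
    print("catch rows",[int(x) for x in m.sum(1)[5:30]/255+0 ][:0],{r:int(m[r].sum()//255) for r in range(160,182)})
s0=load("side0");g=lambda p:np.array(p,float)/3.3+[200,170]-.35
r=ray(s0,[g((97,218)),g((165,222))],0);v=r[1]-r[0];print("tape face bottom",r.round(3).tolist(),np.linalg.norm(v),np.arctan2(v[1],v[0]))
E
```

```text
lip [[0.5792, 0.1464], [0.5601, -0.0497]] 0.19700960526421532 yaw -0.09717151378553979 origin [0.62933965 0.04216484]
tri strip front top (array([0.59242021, 0.04629299, 0.13952479]), np.float64(0.0018515666078820934)) rear (array([0.6782334 , 0.0392336 , 0.13841044]), np.float64(0.001854661116874165))
tri lip right corner (z .099/.085) (array([ 0.55971983, -0.04979229,  0.09807858]), np.float64(0.0009838076444993553))
catch rows [] {160: 0, 161: 0, 162: 0, 163: 0, 164: 0, 165: 6, 166: 13, 167: 13, 168: 13, 169: 14, 170: 14, 171: 9, 172: 14, 173: 14, 174: 13, 175: 12, 176: 6, 177: 13, 178: 14, 179: 13, 180: 7, 181: 0}
catch rows [] {160: 0, 161: 0, 162: 0, 163: 0, 164: 0, 165: 6, 166: 13, 167: 13, 168: 13, 169: 12, 170: 14, 171: 11, 172: 14, 173: 15, 174: 13, 175: 10, 176: 2, 177: 2, 178: 0, 179: 0, 180: 0, 181: 0}
tape face bottom [[0.417, 0.202, 0.0], [0.481, 0.181, 0.0]] 0.06715693095470572 -0.3070226091525674
```

Shelf is home at (0.629,0.042), yaw −0.10, and the catch's rows match its rest position. I'll refine the tape pose from the first pictures.

```bash
python3 - <<'E'
from h import *
t=load("top0");s=load("side0")
h=cv2.cvtColor(t[0],cv2.COLOR_RGB2HSV)
m=cv2.inRange(h,(15,110,90),(40,255,255))|cv2.inRange(h,(0,130,90),(8,255,255))
m[:,:230]=0;m[:,258:]=0;m[:252]=0;m[287:]=0
for r in range(254,287):
    c=np.where(m[r])[0]
    if len(c): w=ray(t,[(c[0]-.5,r),(c[-1]+.5,r)],.066);print(r,c[0],c[-1],w[:,:2].round(3).tolist())
h=cv2.cvtColor(s[0],cv2.COLOR_RGB2HSV)
im=np.hstack([cv2.resize(t[0][248:293,222:267,::-1],(400,400),interpolation=cv2.INTER_CUBIC),cv2.resize(s[0][210:245,222:257,::-1],(400,400),interpolation=cv2.INTER_CUBIC)])
cv2.imwrite("pics/tape.png",im)
E
```

```text
254 230 245 [[0.499, 0.232], [0.498, 0.19]]
255 230 257 [[0.496, 0.232], [0.494, 0.158]]
256 230 252 [[0.493, 0.232], [0.492, 0.171]]
257 230 252 [[0.491, 0.232], [0.489, 0.171]]
258 230 252 [[0.488, 0.232], [0.487, 0.171]]
259 230 252 [[0.485, 0.232], [0.484, 0.171]]
260 230 252 [[0.483, 0.232], [0.481, 0.171]]
261 230 252 [[0.48, 0.232], [0.479, 0.171]]
262 230 252 [[0.477, 0.232], [0.476, 0.171]]
263 230 252 [[0.475, 0.232], [0.473, 0.171]]
264 230 251 [[0.472, 0.232], [0.471, 0.174]]
265 230 251 [[0.469, 0.232], [0.468, 0.174]]
266 230 251 [[0.467, 0.232], [0.466, 0.174]]
267 230 251 [[0.464, 0.232], [0.463, 0.174]]
268 230 251 [[0.462, 0.232], [0.46, 0.174]]
269 230 251 [[0.459, 0.232], [0.458, 0.174]]
270 230 251 [[0.456, 0.232], [0.455, 0.174]]
271 230 250 [[0.454, 0.232], [0.452, 0.177]]
272 230 250 [[0.451, 0.232], [0.45, 0.177]]
273 230 250 [[0.448, 0.232], [0.447, 0.177]]
274 230 250 [[0.446, 0.232], [0.445, 0.177]]
275 230 250 [[0.443, 0.233], [0.442, 0.177]]
276 230 250 [[0.441, 0.233], [0.439, 0.177]]
277 230 250 [[0.438, 0.233], [0.437, 0.177]]
278 237 249 [[0.435, 0.214], [0.434, 0.18]]
279 237 249 [[0.432, 0.214], [0.432, 0.18]]
280 230 249 [[0.43, 0.233], [0.429, 0.18]]
281 237 249 [[0.427, 0.214], [0.426, 0.18]]
282 237 249 [[0.424, 0.214], [0.424, 0.18]]
283 237 249 [[0.422, 0.214], [0.421, 0.18]]
284 235 249 [[0.419, 0.22], [0.419, 0.18]]
285 232 248 [[0.417, 0.227], [0.416, 0.183]]
286 232 236 [[0.414, 0.228], [0.414, 0.214]]
```

View pics/tape.png

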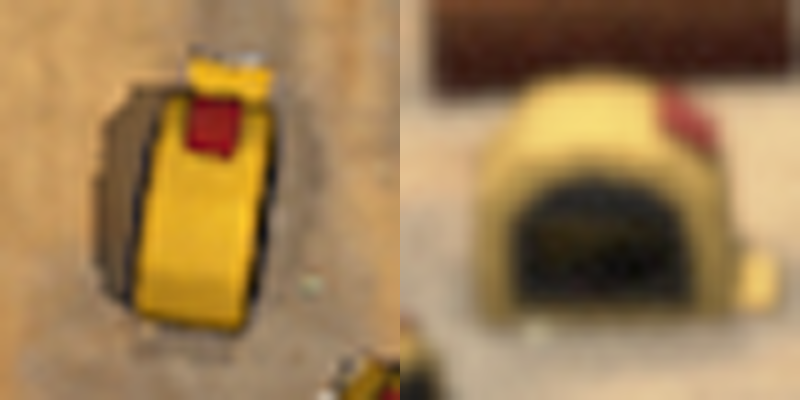

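Tape A's top runs along the centre line (218,102)→(190,318) in the crop. That puts the body centre (the grip point) at about (0.4525,0.193) with yaw −0.14. Its side view shows the hook to the right, i.e. world +x.

```bash
python3 d.py 0.453 0.193 0.030 -0.14
```

```text
d [ 0.0099 -0.0233  0.2335] rot [ 0.003 -0.001  0.044] t 9.45 F [ 0.6 -0.3 -0.3] M [-0.06 -0.04  0.  ] open 0.07 q6 [ 0.29 -0.05  1.84  0.    1.35 -1.18]
```

```bash
python3 -m jog '0.005 -0.012 0.04 0 0 0.022;0.0099 -0.0233 0.08 0 0 0.044;0.0099 -0.0233 0.12 0 0 0.044;0.0099 -0.0233 0.12 0 0 0.044' 0.085; python3 d.py 0.453 0.193 0.030 -0.14; python3 -m jog '0 0 0.03 0 0 0;0 0 0.06 0 0 0;0 0 0.09 0 0 0;0 0 0.114 0 0 0;0 0 0.114 0 0 0'; python3 d.py 0.453 0.193 0.030 -0.14
```

```text
time_s: 9.95
position: [0.4533, 0.1865, 0.1399]
tcp_rot: [-0.231, -3.125, 0.003]
contact_force: [0.4, -0.7, -0.3]
opening: 0.0848
grasp_force: 0.0
d [0.0004 0.0066 0.1099] rot [-0.003 -0.008 -0.008] t 9.95 F [ 0.4 -0.7 -0.3] M [0.07 0.05 0.01] open 0.0848 q6 [ 0.25  0.04  2.    0.    1.12 -1.18]
time_s: 10.58
position: [0.4561, 0.1878, 0.0292]
tcp_rot: [-0.231, -3.131, -0.0]
contact_force: [-0.2, -0.4, 0.7]
opening: 0.0848
grasp_force: 0.0
d [ 0.0038  0.0047 -0.0008] rot [ 0.    -0.002 -0.007] t 10.575 F [-0.2 -0.4  0.7] M [-0.01 -0.02 -0.01] open 0.0848 q6 [ 0.25  0.22  2.04  0.    0.88 -1.18]
```

```bash
python3 -m jog '0.003 0.005 -0.001 0 0 -0.007;0.003 0.005 -0.001 0 0 -0.007' ; python3 -m jog '0 0 0 0 0 0;0 0 0 0 0 0;0 0 0 0 0 0;0 0 0 0 0 0;0 0 0 0 0 0' 0.02 60; python3 d.py 0.453 0.193 0.030 -0.14; python3 -m jog '0 0 -0.03 0 0 0;0 0 -0.08 0 0 0;0 0 -0.14 0 0 0;0 0 -0.2 0 0 0;0 0 -0.2 0 0 0'; python3 d.py 0.62 0.093 0.27 -0.10
```

```text
time_s: 10.82
position: [0.4552, 0.1942, 0.0321]
tcp_rot: [0.218, 3.131, 0.003]
contact_force: [0.5, -0.8, 0.2]
opening: 0.0849
grasp_force: 0.0
time_s: 11.45
position: [0.4537, 0.1936, 0.0304]
tcp_rot: [-0.22, -3.133, -0.002]
contact_force: [-2.4, 1.7, 5.2]
opening: 0.0329
grasp_force: 59.7
d [ 0.0006 -0.0007  0.0004] rot [ 0.001 -0.001 -0.   ] t 11.45 F [-2.4  1.7  5.2] M [ 0.08  0.24 -0.  ] open 0.0329 q6 [ 0.26  0.22  2.05  0.    0.88 -1.17]
time_s: 12.08
position: [0.4574, 0.194, 0.2355]
tcp_rot: [0.219, 3.123, 0.006]
contact_force: [0.7, 0.7, -3.5]
opening: 0.0332
grasp_force: 60.9
d [-0.1755 -0.0773 -0.033 ] rot [ 0.005  0.01  -0.04 ] t 12.075 F [ 0.7  0.7 -3.5] M [-0.04 -0.01  0.01] open 0.0332 q6 [ 0.26 -0.07  1.91  0.    1.29 -1.17]
```

```bash
python3 -m jog '-0.055 -0.02 -0.008 0 0 -0.01;-0.11 -0.04 -0.008 0 0 -0.02;-0.15 -0.06 -0.008 0 0.005 -0.03;-0.181 -0.078 -0.008 0 0.009 -0.04;-0.181 -0.078 -0.008 0 0.009 -0.04;-0.181 -0.078 -0.008 0 0.009 -0.04;-0.181 -0.078 -0.008 0 0.009 -0.04'; python3 d.py 0.6254 0.0938 0.118 -0.10
```

```text
time_s: 12.95
position: [0.6205, 0.0915, 0.2364]
tcp_rot: [-0.155, -3.125, -0.002]
contact_force: [0.1, 0.5, -3.7]
opening: 0.0331
grasp_force: 60.9
d [-0.0061  0.0027  0.1183] rot [ 0.001 -0.013  0.001] t 12.95 F [ 0.1  0.5 -3.7] M [ 0.06 -0.03 -0.01] open 0.0331 q6 [ 0.03  0.23  1.59  0.    1.33 -1.44]
```

```bash
python3 -m jog '-0.005 0.002 0.03 0 -0.01 0;-0.005 0.002 0.06 0 -0.01 0;-0.005 0.002 0.09 0 -0.01 0;-0.005 0.002 0.1 0 -0.01 0;-0.005 0.002 0.1 0 -0.01 0'; python3 d.py 0.6254 0.0938 0.118 -0.10
```

```text
time_s: 13.58
position: [0.6254, 0.093, 0.1373]
tcp_rot: [-0.155, -3.136, -0.001]
contact_force: [-0.2, 0.7, -3.2]
opening: 0.033
grasp_force: 60.8
d [0.0001 0.0008 0.0193] rot [ 0.001 -0.001  0.001] t 13.575 F [-0.2  0.7 -3.2] M [0.03 0.   0.03] open 0.033 q6 [ 0.04  0.32  1.67  0.    1.15 -1.44]
```

```bash
python3 -m jog '0 0.001 0.006 0 0 0;0 0.001 0.012 0 0 0;0 0.001 0.016 0 0 0;0 0.001 0.018 0 0 0;0 0.001 0.018 0 0 0'; python3 d.py 0.6254 0.0938 0.118 -0.10
```

```text
time_s: 14.2
position: [0.6262, 0.0934, 0.1196]
tcp_rot: [-0.157, -3.137, -0.001]
contact_force: [-0.5, 0.0, -2.8]
opening: 0.0332
grasp_force: 60.9
d [0.0008 0.0003 0.0016] rot [ 0.001 -0.     0.   ] t 14.2 F [-0.5  0.  -2.8] M [ 0.03 -0.05 -0.02] open 0.0332 q6 [ 0.04  0.35  1.68  0.    1.12 -1.43]
```

Not yet touching, so I'll go down in 1 mm steps until the weight is off.

```bash
python3 -m jog '0 0 0.001 0 0 0;0 0 0.002 0 0 0;0 0 0.002 0 0 0'; python3 -m jog '0 0 0.001 0 0 0;0 0 0.001 0 0 0'
```

```text
time_s: 14.58
position: [0.6264, 0.0935, 0.1178]
tcp_rot: [0.157, 3.137, 0.001]
contact_force: [-0.5, 0.2, -2.9]
opening: 0.0331
grasp_force: 60.9
time_s: 14.82
position: [0.6264, 0.0935, 0.1175]
tcp_rot: [0.157, 3.137, 0.001]
contact_force: [-2.3, 0.9, 0.8]
opening: 0.0331
grasp_force: 61.5
```

Contact: the weight is taken up. Releasing slowly, then retreating.

```bash
python3 -m jog '0 0 0 0 0 0;0 0 0 0 0 0;0 0 0 0 0 0' 0.052; python3 -m jog '0 0 -0.03 0 0 0;0 0 -0.08 0 0 0;0 0 -0.14 0 0 0;0.05 0.03 -0.15 0 0 0;0.1 0.08 -0.15 0 0 0;0.15 0.13 -0.15 0 0 0;0.17 0.17 -0.15 0 0 0;0.17 0.17 -0.15 0 0 0'
python3 - <<'E'
from cell import bot
import cv2,numpy as np
ims=[]
for n,(a,b,c,e) in(("side",(180,280,260,360)),("top",(155,255,250,350))):
    d=bot.read_camera(n);np.savez(n+"5.npz",**d)
    ims.append(cv2.resize(d["image"][a:b,c:e,::-1],(400,400),interpolation=cv2.INTER_CUBIC))
cv2.imwrite("pics/end.png",np.hstack(ims))
c=d["image"];m=cv2.inRange(cv2.cvtColor(c,cv2.COLOR_RGB2HSV),(4,170,110),(16,255,255));m[:160]=0;m[190:]=0;m[:,:292]=0;m[:,:][:,320:]=0
print({r:int(m[r].sum()//255) for r in range(163,182)})
E
```

```text
time_s: 15.2
position: [0.6267, 0.0935, 0.117]
tcp_rot: [0.157, 3.137, 0.001]
contact_force: [0.6, -0.5, 0.1]
opening: 0.0516
grasp_force: 0.0
time_s: 16.2
position: [0.4719, 0.2827, 0.2672]
tcp_rot: [0.147, 3.138, 0.003]
contact_force: [-0.1, 0.0, 0.3]
opening: 0.0519
grasp_force: 0.0
{163: 0, 164: 0, 165: 7, 166: 13, 167: 13, 168: 13, 169: 11, 170: 14, 171: 11, 172: 14, 173: 15, 174: 13, 175: 10, 176: 2, 177: 2, 178: 0, 179: 0, 180: 0, 181: 0}
```

View pics/end.png

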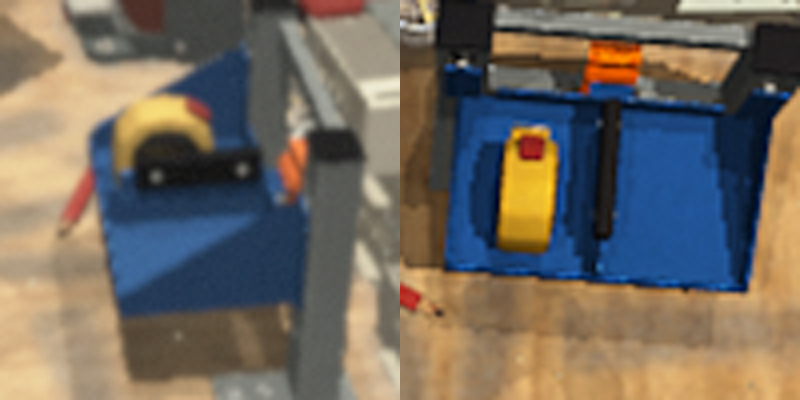

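The tape stands upright in the left bay at (527,190), parallel to the divider. The shelf and catch have not moved.

```bash
python3 -c "
from cell import bot
print(bot.close_job())"
```

```text
the job is handed in; nothing more can be done
None
```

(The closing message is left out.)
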